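# Rinse the milk jug on the rinser and hang it up to drain

## Task

Rinse the steel milk jug that stands upside down in front of the sink: keep it mouth down, press it squarely onto the rinser's star until the star is right down, and hold it there for two seconds. Then hang it up to drain on the stand's free bar, the bar fully home in the narrow throat of its handle: lower it just until you feel the bar take its weight, without pressing on, then let go and leave it hanging still, mouth slanting down. Be gentle: no hard push or knock, and do not shift the stand, the mug or the mill.

Things in the scene. Friction and masses are not known exactly. Their poses are not given: they have to be found in the camera images.
- jug: small plain steel milk jug to rinse, standing upside down: 58 mm outside diameter, straight-sided, 105 mm tall, wall 2.8 mm, about 0.24 kg. Origin: centre of the mouth, in the rim plane; z along its axis from mouth to closed bottom (up at the start, bottom at z = 105 mm); +x from the axis to the handle. Grip its wall across y near the bottom, clear of the handle
- jug_nook (a point): where the bar's axis lies when it is home in the jug's handle: jug frame x 36, y 0, z 87.5 mm; axes as the jug's. The handle is a closed loop of strip 14 mm wide in y, 4 mm thick, in the x-z plane; opening: from wall (x 29) to x 55 mm at z 35-58, narrowing to x 40.5 mm at z 82 (a throat 11.5 mm wide), closed flat at z 92; it meets the wall again at z 17 and stands out to x 61 mm
- star_top (a point): centre of the rinser's sprung star, on the top of its six grey plastic arms (44 mm long from the centre; a nozzle stands 7 mm above the middle and goes into the jug's mouth). 34 mm over the worktop unpressed, 22 mm when right down. Moves with the star; z up
- star (a joint): travel of the star, m: 0 up, 0.012 right down on its stop; a spring of about 1.6 N at the top to 6.4 N at the bottom pushes it up
- rinser: jug rinser fixed on the worktop to the right of the sink: round steel basin, 126 mm across, rim 26 mm high, wall 3 mm, the star in its middle, an open gutter on its +y side leading to the sink. Origin under its centre, z up
- stand: jug stand, loose, 2.7 kg: foot 110 mm across, 12 mm post 204 mm tall. A level crossbar (8 mm round) runs along the stand's +y and -y; its clamp holds it at a height that differs each time, 159 to 187 mm over the worktop, not given by the state. Each arm is straight to 99 mm from the post, then turns up: end at 113 mm, 13 mm over the axis. +y is free, a jug hangs on -y. Origin under the foot, z up
- mug_a: stoneware mug standing upright, 82 mm across, 74 mm tall, with a handle; origin on its underside, 14 mm from its axis towards the handle
- mill_a: glass salt mill with a grey cap, 44 mm across, 90 mm tall, in front of the stand; origin under its centre

How it is judged:
By the outcome, as a careful person would: the job done as asked, in the order asked, and still so for the second after the job is handed in, with the robot touching nothing.
It also fails if it takes over 59 s, if anything falls off the work surface, if the arm or the gripper's body presses on something with over 40 N, if the wrist force passes 120 N, or if a joint passes its speed limit or range.

## Robot

A 6-joint arm with a two-finger parallel gripper is mounted at the origin on a cart in front of the work surface, level with it; the furniture and walls round the work are solid. World frame = base frame: x ahead of the robot, y to its left, z up, the work surface at z = 0. Lengths are in m, angles in rad, forces in N, time in s.
With the tool pointing down it reaches from about 0.25 to 0.8 m from the base axis. Payload 8.5 kg.
Tool frame: the origin (TCP) lies between the finger pads; the fingertips stand 22 mm ahead of it and the grasp point (between the pads) lies 3 mm ahead of it; z points along the fingers, y is the direction in which the jaws open and shut (so a half turn about z gives the same grasp; the last joint's range is limited). The gripper opens to 85 mm and grips with 20 to 120 N. Pads are 22 mm wide; open, the fingers measure 114 mm over their backs; the gripper's body (76 mm by 85 mm) begins 54 mm behind the grasp point. The pads swing forward as they close: fully open they stand 13 mm farther back than shut.
Start: joints at [0, 0.238, -0.013, 1.319, 0, 1.571], TCP at [0.525, -0, 0.253] pointing down, gripper open.
Joint ranges: [-2.66, 2.66], [-1.03, 1.9], [-1.14, 1.46], [-1.82, 2.27], [-1.45, 1.34], [-3.14, 3.14]. Speed limits (rad/s): [2.22, 2.22, 2.79, 3.14, 3.14, 3.14].

## Interface

Orientations are given as a unit quaternion [x, y, z, w].
In Python, from plant import read_state, imaging, workorder gives the robot as it stands.
- The arm moves only by the tool arm_command, never from a script. Its argument "steps" is a list of rows, each an object with "delta_rot": the turn, a rotation vector about the world's x, y, z in degrees, a list of three; "offset": the shift along the world's x, y, z in mm, a list of three; "grip": the closure, from 0 (fully open) to 1 (shut). A call has exactly 10 rows; each row is the pose to reach, as a shift and turn from the pose measured when the call began; what a row does not reach only later rows make up. A row lasts 1/10 s, in which the tool goes at most 50 mm and 8.59 degrees, less where a joint would pass 70% of its speed; a pose out of reach is approached as far as the arm can. A call with a gripper value outside its range is refused whole. The fingers move at their own pace and stop on an object; "grip_force" is the grip in N (left out, the last holds). Time passes only in rows, so rows that repeat a pose let the fingers close, or fill a call up. It gives the time, the measured TCP pose, the force and the opening at its end, in the units of the state.
- read_state(): the state, without advancing time (a new reading comes with each control period).
- imaging.capture(name): name is "scene" or "side" or "wrist"; returns a dict with "frame" (480x640x3 uint8, blue, green, red), "fx", "fy", "cx", "cy" (pixels), "extrinsics" (4x4, takes a point from camera to world coordinates). Camera axes: x right, y down, z forward; pixel columns grow to the right and rows downward; lengths in m; the calibration is good to about 2 mm. A picture is of the moment at which its call begins. There is no depth.
- workorder.sign_off(): hands the job in, once; it reports no verdict.
The state is a dict: "time_s": time; "q": joint angles; "dq": joint speeds; "joint_efforts": joint torques, N m; "eef_pos": TCP position; "eef_rot": TCP orientation; "wrist_force": force on the tool from outside, world axes, zero at the start; "torque": the same for the moment, N m; "finger_gap": finger opening in m.
Only numpy, scipy, OpenCV 4.12 (cv2) and the standard library are available. Lean on these libraries where they do the work, as an engineer would, in place of code of your own. Each camera call takes 0.05 s, during which the arm holds its last target. There are 200 camera calls.

## Working session

There is one attempt and no reset: what is moved stays moved. The work goes in short steps, Python scripts to look and compute and a tool call to move; the robot and the scene stay as the last step left them, time stands still between calls to the robot, and variables do not carry over. Pictures are saved under pics/ and viewed, about 8 in all and at most 12, crops included, and the job is handed in when it is done.

Besides the shell and the picture viewer there is one more tool, called after "Emit:" as a command line: name --argument value ..., lists and objects as JSON in quotes. arm_command: Moves the arm, as the interface text tells. Its arguments: {"type":"object","properties":{"steps":{"type":"array"},"grip_force":{"type":"number"}},"required":["steps"]}

```bash
ls; mkdir -p pics; cat > h.py <<'E'
import numpy as np,cv2,json
from plant import read_state, imaging, workorder
def snap(name,fn):
    c=imaging.capture(name); cv2.imwrite('pics/'+fn+'.png',c['frame'])
    np.savez('pics/'+fn+'.npz',K=[c['fx'],c['fy'],c['cx'],c['cy']],T=np.array(c['extrinsics'])); return c
def ray(fn,u,v):
    d=np.load('pics/'+fn+'.npz');fx,fy,cx,cy=d['K'];T=d['T']
    r=T[:3,:3]@np.array([(u-cx)/fx,(v-cy)/fy,1]);return T[:3,3],r
def onz(fn,u,v,z):
    o,r=ray(fn,u,v);return o+r*(z-o[2])/r[2]
def tri(*obs):
    A=np.zeros((3,3));b=np.zeros(3)
    for fn,u,v in obs:
        o,r=ray(fn,u,v);r=r/np.linalg.norm(r);P=np.eye(3)-np.outer(r,r);A+=P;b+=P@o
    p=np.linalg.solve(A,b)
    res=[]
    for fn,u,v in obs:
        o,r=ray(fn,u,v);r=r/np.linalg.norm(r);res.append(np.linalg.norm(np.cross(p-o,r)))
    return p,res
def proj(fn,p):
    d=np.load('pics/'+fn+'.npz');fx,fy,cx,cy=d['K'];T=d['T']
    c=T[:3,:3].T@(np.array(p)-T[:3,3]);return np.array([cx+fx*c[0]/c[2],cy+fy*c[1]/c[2]])
E
python3 - <<'E'
from h import *
print(read_state())
for n in("scene","side","wrist"):
    snap(n,n+'0');d=np.load('pics/'+n+'0.npz');print(n,d['K'],d['T'].round(3).tolist())
E
```

```text
pics
{'time_s': 0.0, 'q': array([-2.40071815e-05,  2.38757180e-01, -1.42201599e-02,  1.31917735e+00,
       -3.03850741e-07,  1.57082721e+00]), 'dq': array([ 3.53265230e-04,  1.00639889e-03, -8.96133821e-04, -4.13132114e-05,
        5.83645551e-04, -2.12355683e-03]), 'joint_efforts': array([ 1.29771975e-03, -5.38790166e+01,  3.46437156e+01,  1.83730113e-02,
        1.69192181e-04,  6.54446694e-05]), 'eef_pos': array([ 5.24640952e-01, -1.26816872e-05,  2.52703243e-01]), 'eef_rot': array([ 7.07126024e-01,  7.07087212e-01, -4.80363497e-04, -4.80145341e-04]), 'wrist_force': array([ 0.61553979, -0.3097322 , -0.65064536]), 'torque': array([0.01829469, 0.00790294, 0.03261772]), 'finger_gap': 0.08539684533866605}
scene [578.98293724 578.98293724 316.46713012 232.02545069] [[0.484, -0.547, 0.683, -0.378], [-0.875, -0.288, 0.389, -0.461], [-0.016, -0.786, -0.618, 0.865], [0.0, 0.0, 0.0, 1.0]]
side [492.89002412 492.89002412 318.81134146 245.2437272 ] [[-0.997, 0.06, -0.057, 0.539], [0.081, 0.608, -0.79, 0.831], [-0.012, -0.792, -0.611, 0.7], [0.0, 0.0, 0.0, 1.0]]
wrist [378.38055425 378.38055425 316.34826126 240.6863573 ] [[1.0, 0.001, -0.0, 0.524], [0.001, -0.963, -0.268, 0.067], [-0.001, 0.268, -0.963, 0.373], [0.0, 0.0, 0.0, 1.0]]
```

View pics/scene0.png

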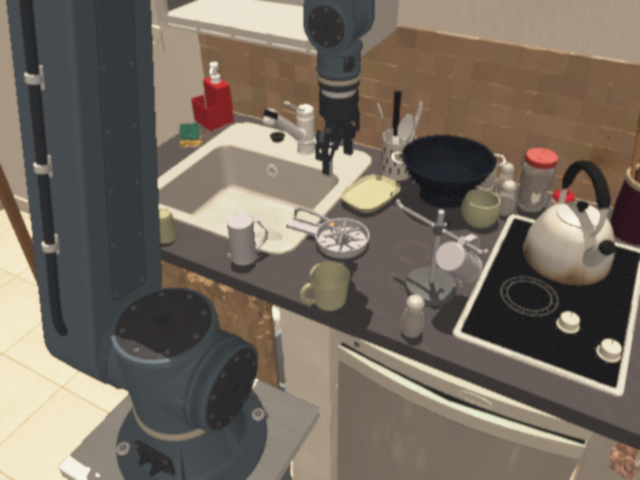

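View pics/side0.png

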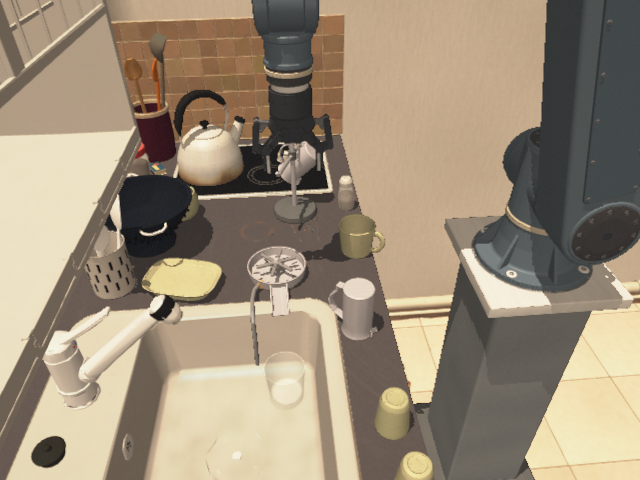

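```bash
python3 - <<'E'
import cv2
a=cv2.imread('pics/scene0.png')[185:335,220:486];cv2.imwrite('pics/c1.png',cv2.resize(a,None,fx=3,fy=3,interpolation=cv2.INTER_CUBIC))
b=cv2.imread('pics/side0.png')[135:345,235:395];cv2.imwrite('pics/c2.png',cv2.resize(b,None,fx=2.8,fy=2.8,interpolation=cv2.INTER_CUBIC))
E
```

```text
(no output)
```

View pics/c1.png

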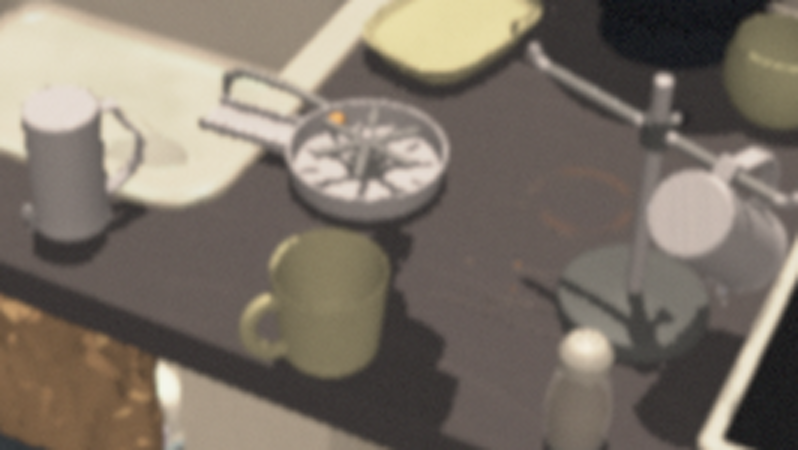

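View pics/c2.png

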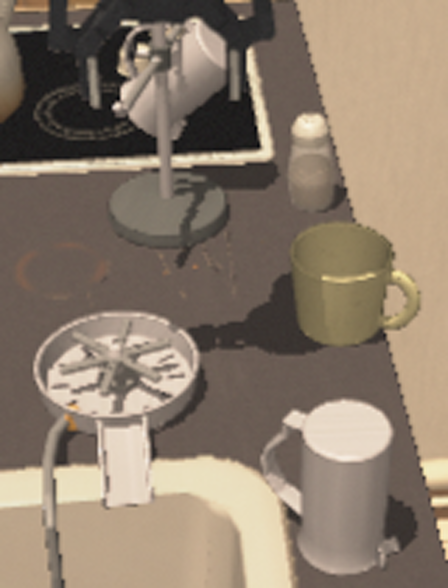

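```bash
cat >> h.py <<'E'
def c1(x,y): return ('scene0',220+x/3,185+y/3)
def c2(x,y): return ('side0',235+x/2.8,135+y/2.8)
E
python3 - <<'E'
from h import *
np.set_printoptions(precision=4,suppress=True)
for n,a,b in [('jugbot',(62,108),(347,430)),('handle top',(113,104),(293,415)),('handle outer',(141,150),(265,463)),('rimc',(367,150),(117,362)),('nozzle',(370,140),(117,352)),('posttop',(663,80),(162,30)),('foot',(632,297),(168,205)),('bend',(545,62),(124,106)),('clamp',(655,132),(164,60)),('mill top',(586,348),(311,125)),('mug rim',(331,265),(342,252))]:
    p,r=tri(c1(*a),c2(*b));print(n,p,np.round(r,4),onz(*c1(*a),p[2]))
E
```

```text
jugbot [0.4227 0.1873 0.0998] [0.0013 0.0013] [0.4242 0.187  0.0998]
handle top [0.4535 0.1626 0.0923] [0.0002 0.0002] [0.4538 0.1626 0.0923]
handle outer [0.4706 0.1528 0.0406] [0.0001 0.0001] [0.4704 0.1528 0.0406]
rimc [0.5715 0.011  0.0215] [0.0008 0.0008] [0.5726 0.0109 0.0215]
nozzle [0.5716 0.0094 0.031 ] [0.0018 0.0018] [0.5741 0.0092 0.031 ]
posttop [ 0.5249 -0.2205  0.1906] [0.0082 0.0082] [ 0.5377 -0.2214  0.1906]
foot [ 0.5231 -0.2247  0.0085] [0.0015 0.0015] [ 0.5251 -0.225   0.0085]
bend [ 0.555  -0.1329  0.1636] [0.0011 0.0011] [ 0.5567 -0.133   0.1636]
clamp [ 0.5213 -0.2238  0.1567] [0.0031 0.0031] [ 0.5258 -0.2242  0.1567]
mill top [ 0.392  -0.2346  0.0782] [0.0012 0.0012] [ 0.3935 -0.2349  0.0782]
mug rim [ 0.3915 -0.0509  0.07  ] [0.0026 0.0026] [ 0.3947 -0.0515  0.07  ]
```

Jug's bottom is at scene px (241,221) with its handle to the right. The rinser is at (342,235), the stand foot at (431,284), and the free bar's end at (402,206). The sizes agree with the spec to about 5 mm. I'll approach the jug now.

Emit:
arm_command --steps '[{"offset":[-13,23,-3],"delta_rot":[0,0,6.6],"grip":0},{"offset":[-26,47,-7],"delta_rot":[0,0,13.2],"grip":0},{"offset":[-38,70,-10],"delta_rot":[0,0,19.8],"grip":0},{"offset":[-51,94,-15],"delta_rot":[0,0,26.5],"grip":0},{"offset":[-64,117,-20],"delta_rot":[0,0,33],"grip":0},{"offset":[-77,140,-25],"delta_rot":[0,0,40],"grip":0},{"offset":[-90,164,-30],"delta_rot":[0,0,46.5],"grip":0},{"offset":[-102,187,-35],"delta_rot":[0,0,53],"grip":0},{"offset":[-102,187,-40],"delta_rot":[0,0,53],"grip":0},{"offset":[-102,187,-40],"delta_rot":[0,0,53],"grip":0}]' --grip_force 40

```text
time_s: 1.15
eef_pos: [0.4221, 0.1871, 0.2122]
eef_rot: [0.317, 0.948, -0.001, -0.001]
wrist_force: [-0.3, -0.3, -0.6]
finger_gap: 0.0852
```

```bash
python3 - <<'E'
from h import *
snap('wrist','w1');snap('scene','s1')
print(proj('w1',[.423,.187,.105]))
a=cv2.imread('pics/w1.png');b=cv2.imread('pics/scene0.png')
s1=cv2.imread('pics/s1.png')
c=cv2.resize(s1[185:305,370:490],(480,480),interpolation=cv2.INTER_CUBIC)
o=np.zeros((480,800,3),np.uint8);o[:,:320]=0;o[:240,:320]=cv2.resize(a,(320,240));o[:,320:]=c;cv2.imwrite('pics/v1.png',o)
cv2.imwrite('pics/v1.png',a)
cv2.imwrite('pics/stand1.png',c)
E
```

```text
[318.55856534 248.26973613]
```

View pics/v1.png

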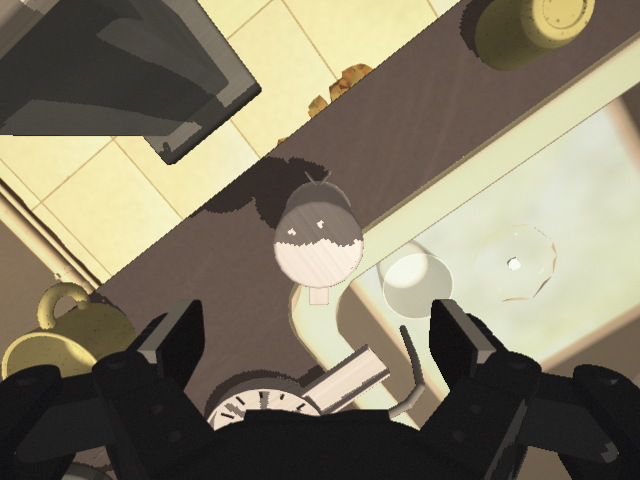

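The jug's bottom disc is centred at (318,245), against a prediction of (319,248). The handle points straight down the image at (319,295), so the yaw is right. I'll descend and grip.

Emit:
arm_command --steps '[{"offset":[-1,1,-25],"delta_rot":[0,0,0],"grip":0},{"offset":[-1,1,-60],"delta_rot":[0,0,0],"grip":0},{"offset":[-1,1,-90],"delta_rot":[0,0,0],"grip":0},{"offset":[-1,1,-112],"delta_rot":[0,0,0],"grip":0},{"offset":[-1,1,-124],"delta_rot":[0,0,0],"grip":0},{"offset":[-1,1,-124],"delta_rot":[0,0,0],"grip":0.2},{"offset":[-1,1,-124],"delta_rot":[0,0,0],"grip":1},{"offset":[-1,1,-124],"delta_rot":[0,0,0],"grip":1},{"offset":[-1,1,-124],"delta_rot":[0,0,0],"grip":1},{"offset":[-1,1,-124],"delta_rot":[0,0,0],"grip":1}]'

```text
time_s: 2.25
eef_pos: [0.4225, 0.1877, 0.0895]
eef_rot: [0.318, 0.948, -0.0, 0.0]
wrist_force: [0.6, -0.4, 4.5]
finger_gap: 0.0568
```

```bash
python3 - <<'E'
from h import *
s=read_state();print(s['eef_pos'],s['wrist_force'],s['finger_gap'])
print('jug', onz('w1',318.5,245.5,.105), 'star hint')
E
```

```text
[0.42245218 0.1877008  0.08953922] [ 0.59523998 -0.3549486   4.52421662] 0.05678885610408239
jug [0.42152871 0.188057   0.105     ] star hint
```

View pics/stand1.png

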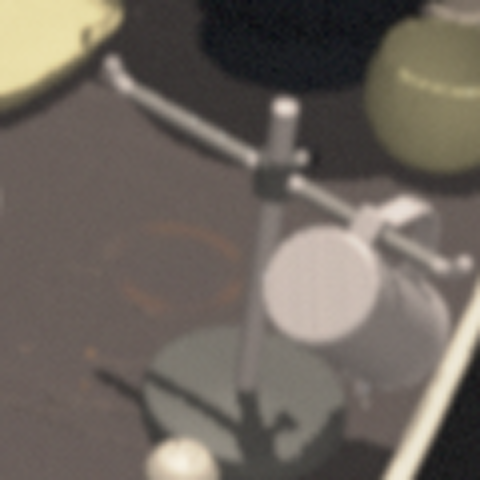

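```bash
python3 - <<'E'
from h import *
from scipy.optimize import least_squares
np.set_printoptions(precision=4,suppress=True)
S=lambda u,v:(370+u/4,185+v/4)
C=lambda u,v:c2(u,v)[1:]
obs=[('scene0',S(286,104),0,None,.204),('scene0',S(111,68),.113,13,0),('scene0',S(463,263),-.113,13,0),
 ('scene0',S(271,180),0,0,0),('scene0',S(200,130),None,0,0),('side0',C(121,108),.113,13,0),('side0',C(164,62),0,0,0),('side0',C(162,26),0,None,.204)]
def pt(p,y,dz,z):
    zz=z if dz is None else p[3]+dz/1000
    return np.array([p[0]-np.sin(p[2])*y,p[1]+np.cos(p[2])*y,zz])
def f(p):
    r=[]
    for fn,uv,y,dz,z in obs:
        y2=p[4] if y is None else y
        r+=list(proj(fn,pt(p,y2,dz,z))-uv)
    return r
o=least_squares(f,[.524,-.224,-.34,.17,.05],loss='soft_l1')
print(o.x,np.degrees(o.x[2]));print(np.array(o.fun if len(o.fun)==0 else f(o.x)).reshape(-1,2))
print('foot z0.01',proj('scene0',[o.x[0],o.x[1],.01]),S(243,395))
E
```

```text
[ 0.5205 -0.2246 -0.3413  0.1573  0.047 ] -19.5567131805988
[[-1.0839  0.1644]
 [-2.2215 -1.2927]
 [ 0.941   1.7389]
 [-0.0954  0.2891]
 [-0.6196  2.2741]
 [-0.9159 -0.3806]
 [-0.5868 -2.0985]
 [-0.7702 -7.5257]]
foot z0.01 [429.793  284.7366] (430.75, 283.75)
```

Emit:
arm_command --steps '[{"offset":[0,0,15],"delta_rot":[0,0,0],"grip":1},{"offset":[0,0,45],"delta_rot":[0,0,0],"grip":1},{"offset":[12,-14,65],"delta_rot":[0,0,2],"grip":1},{"offset":[38,-45,70],"delta_rot":[0,0,5],"grip":1},{"offset":[66,-78,70],"delta_rot":[0,0,8],"grip":1},{"offset":[94,-111,70],"delta_rot":[0,0,12],"grip":1},{"offset":[122,-144,70],"delta_rot":[0,0,15],"grip":1},{"offset":[142,-168,70],"delta_rot":[0,0,17],"grip":1},{"offset":[150,-178,70],"delta_rot":[0,0,17],"grip":1},{"offset":[150,-178,70],"delta_rot":[0,0,17],"grip":1}]'

```text
time_s: 3.25
eef_pos: [0.5731, 0.0085, 0.1592]
eef_rot: [0.176, 0.984, -0.0, 0.0]
wrist_force: [-0.5, 0.5, -1.7]
finger_gap: 0.057
```

```bash
python3 - <<'E'
from h import *
np.set_printoptions(precision=4,suppress=True)
s=read_state();print(s['eef_pos'],s['eef_rot'],s['wrist_force'],s['finger_gap'])
for n in('wrist','scene','side'):snap(n,n+'2')
a=cv2.imread('pics/wrist2.png')[:,:]
b=cv2.imread('pics/scene2.png')[140:260,280:400];c=cv2.imread('pics/side2.png')[160:320,210:370]
o=np.zeros((600,800,3),np.uint8);o[:300,:400]=cv2.resize(a,(400,300));o[:400,400:]=cv2.resize(b,(400,400),interpolation=cv2.INTER_CUBIC);o[300:600,:300]=cv2.resize(c,(300,300));cv2.imwrite('pics/v2.png',o)
E
```

```text
[0.5731 0.0085 0.1592] [ 0.1758  0.9844 -0.0003  0.0004] [-0.535   0.5131 -1.7102] 0.05698579629812814
```

View pics/v2.png

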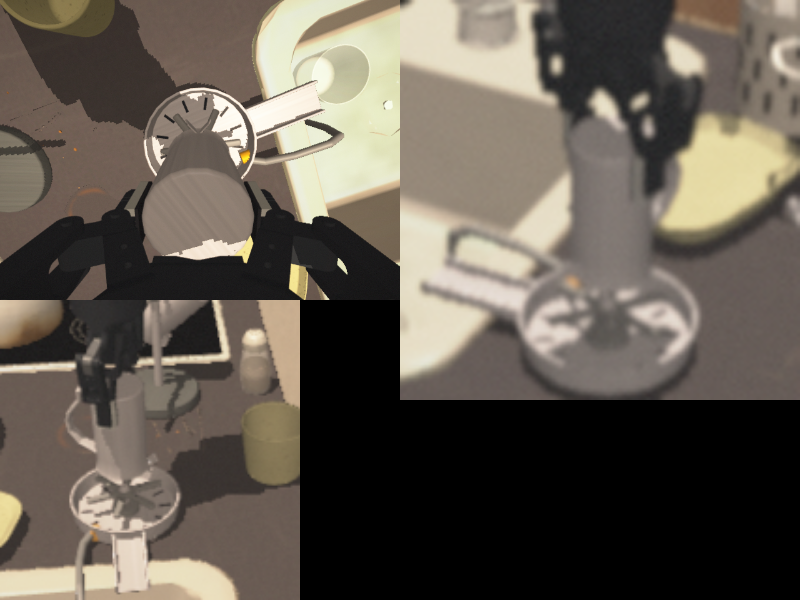

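```bash
python3 - <<'E'
from h import *
np.set_printoptions(precision=4,suppress=True)
def rim(fn,c):
    t=np.linspace(0,6.283,361);P=np.array([proj(fn,[c[0]+.063*np.cos(a),c[1]+.063*np.sin(a),.026]) for a in t])
    return P
for c in([.572,.010],[.574,.010],[.572,.012]):
    P=rim('wrist2',c);print(c,'L',P[:,0].min(),'R',P[:,0].max(),'T',P[:,1].min())
    P=rim('scene2',c);print('scene L',P[:,0].min(),'R',P[:,0].max())
    P=rim('side2',c);print('side L',P[:,0].min(),'R',P[:,0].max(),P[:,1].min())
print('obs wrist 230 411 140; scene', 280+519*.3,280+698*.3,'side',210+69*.533,210+181*.533,160+(467-300)*.533)
im=cv2.imread('pics/wrist2.png')
for c,col in(([.572,.010],(0,0,255)),):
    for p in rim('wrist2',c):cv2.circle(im,tuple(np.int32(p)),0,col,-1)
o=cv2.resize(im[120:300,200:440],(800,600));cv2.imwrite('pics/v3.png',o)
E
```

```text
[0.572, 0.01] L 228.0171661092774 R 410.35403350202864 T 140.35474316861325
scene L 315.57563234612127 R 369.67929384840716
side L 246.60016942658098 R 305.453378800372 244.24628456661375
[0.574, 0.01] L 229.18684195741093 R 411.17338575358997 T 143.34627566182
scene L 315.9907436021768 R 370.040955497607
side L 245.65908109347143 R 304.5242301744619 244.29915558725904
[0.572, 0.012] L 230.6766871029123 R 413.148128811087 T 139.25077327961372
scene L 314.82661488518954 R 368.8965109586226
side L 246.568097779884 R 305.5093995066302 244.78659266680066
obs wrist 230 411 140; scene 435.7 489.4 side 246.777 306.473 249.01100000000002
```

View pics/v3.png

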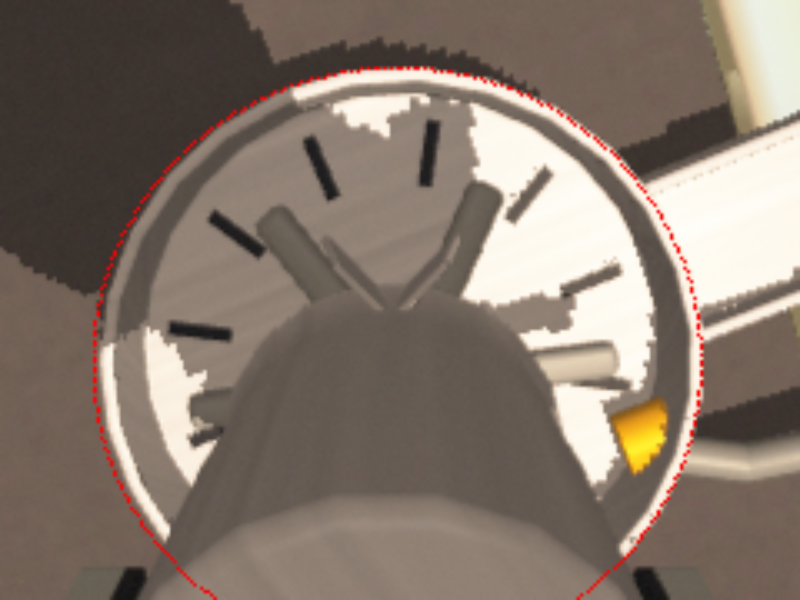

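Emit:
arm_command --steps '[{"offset":[0,1.5,-10],"delta_rot":[0,0,0],"grip":1},{"offset":[0,1.5,-22],"delta_rot":[0,0,0],"grip":1},{"offset":[0,1.5,-30],"delta_rot":[0,0,0],"grip":1},{"offset":[0,1.5,-34],"delta_rot":[0,0,0],"grip":1},{"offset":[0,1.5,-37],"delta_rot":[0,0,0],"grip":1},{"offset":[0,1.5,-40],"delta_rot":[0,0,0],"grip":1},{"offset":[0,1.5,-43],"delta_rot":[0,0,0],"grip":1},{"offset":[0,1.5,-45],"delta_rot":[0,0,0],"grip":1},{"offset":[0,1.5,-47],"delta_rot":[0,0,0],"grip":1},{"offset":[0,1.5,-47],"delta_rot":[0,0,0],"grip":1}]'

```text
time_s: 4.4
eef_pos: [0.5716, 0.012, 0.1126]
eef_rot: [0.174, 0.985, -0.0, 0.0]
wrist_force: [-2.7, 1.2, 5.1]
finger_gap: 0.0576
```

```bash
python3 - <<'E'
from h import *
np.set_printoptions(precision=4,suppress=True)
for i in range(3):
    snap('scene','s3')
    s=read_state();print(s['time_s'],s['eef_pos'],s['wrist_force'],s['torque'])
E
```

```text
4.45 [0.5716 0.012  0.1126] [-1.668   0.6643  2.8443] [ 0.1548  0.5505 -0.0525]
4.5 [0.5716 0.012  0.1127] [-1.7497  0.9341  3.6777] [ 0.1489  0.5768 -0.0467]
4.55 [0.5716 0.012  0.1127] [-1.8548  1.8624  3.9452] [ 0.1552  0.5803 -0.0127]
```

```bash
python3 - <<'E'
from h import *
snap('wrist','w3');snap('side','d3')
b=cv2.imread('pics/s3.png')[145:265,280:400];c=cv2.imread('pics/d3.png')[180:300,220:340];a=cv2.imread('pics/w3.png')
o=np.zeros((600,800,3),np.uint8);o[:400,:400]=cv2.resize(b,(400,400),interpolation=cv2.INTER_CUBIC);o[:400,400:]=cv2.resize(c,(400,400),interpolation=cv2.INTER_CUBIC);o[400:,:266]=cv2.resize(a,(266,200));cv2.imwrite('pics/v4.png',o)
E
```

```text
(no output)
```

View pics/v4.png

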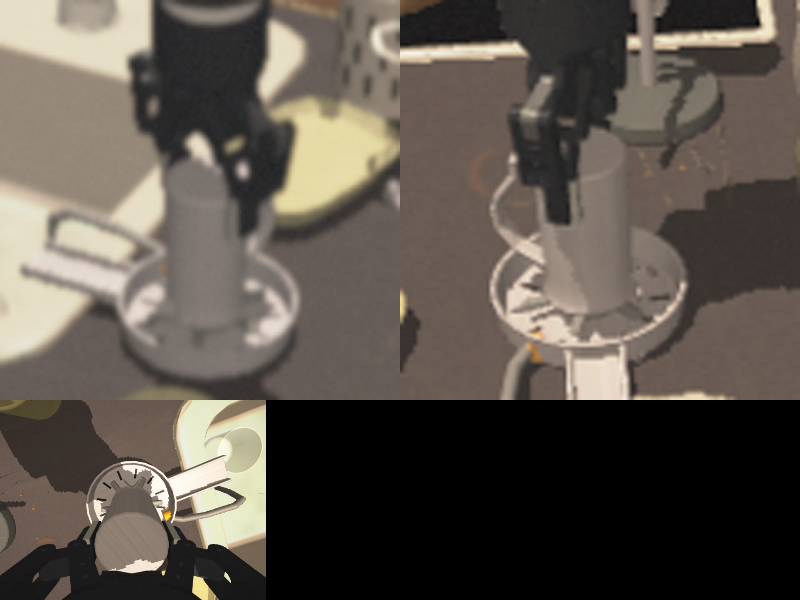

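The jug stands square inside the star and the star is nearly down. I'll press slightly further to feel the stop.

Emit:
arm_command --steps '[{"offset":[0.5,-0.5,-0.5],"delta_rot":[0,0,0],"grip":1},{"offset":[1,-1,-1],"delta_rot":[0,0,0],"grip":1},{"offset":[1,-1,-1.5],"delta_rot":[0,0,0],"grip":1},{"offset":[1,-1,-2],"delta_rot":[0,0,0],"grip":1},{"offset":[1,-1,-2.5],"delta_rot":[0,0,0],"grip":1},{"offset":[1,-1,-3],"delta_rot":[0,0,0],"grip":1},{"offset":[1,-1,-3],"delta_rot":[0,0,0],"grip":1},{"offset":[1,-1,-3],"delta_rot":[0,0,0],"grip":1},{"offset":[1,-1,-3],"delta_rot":[0,0,0],"grip":1},{"offset":[1,-1,-3],"delta_rot":[0,0,0],"grip":1}]'

```text
time_s: 5.65
eef_pos: [0.574, 0.0113, 0.112]
eef_rot: [0.174, 0.985, 0.001, 0.002]
wrist_force: [-3.5, 1.4, 21.7]
finger_gap: 0.0575
```

```bash
python3 - <<'E'
from h import *
np.set_printoptions(precision=4,suppress=True)
for i in range(3):
    snap('scene','s4')
    s=read_state();print(s['time_s'],s['eef_pos'],s['eef_rot'],s['wrist_force'],s['torque'],s['finger_gap'])
E
```

```text
5.7 [0.574  0.0113 0.1119] [0.1743 0.9847 0.0006 0.0021] [-4.7424  2.0924 21.6562] [0.4939 1.1463 0.0266] 0.057378945520432205
5.75 [0.574  0.0113 0.112 ] [0.1743 0.9847 0.0006 0.0021] [-3.9208  2.2829 22.1972] [0.5242 1.14   0.0117] 0.057238883779272574
5.8 [0.574  0.0113 0.1119] [0.1743 0.9847 0.0006 0.0021] [-4.0204  1.9727 20.4172] [ 0.5181  1.1549 -0.0062] 0.056933782430651475
```

Emit:
arm_command --steps '[{"offset":[0,0,-1.5],"delta_rot":[0,0,0],"grip":1},{"offset":[0,0,-1.5],"delta_rot":[0,0,0],"grip":1},{"offset":[0,0,-1.5],"delta_rot":[0,0,0],"grip":1},{"offset":[0,0,-1.5],"delta_rot":[0,0,0],"grip":1},{"offset":[0,0,-1.5],"delta_rot":[0,0,0],"grip":1},{"offset":[0,0,-1.5],"delta_rot":[0,0,0],"grip":1},{"offset":[0,0,-1.5],"delta_rot":[0,0,0],"grip":1},{"offset":[0,0,-1.5],"delta_rot":[0,0,0],"grip":1},{"offset":[0,0,-1.5],"delta_rot":[0,0,0],"grip":1},{"offset":[0,0,-1.5],"delta_rot":[0,0,0],"grip":1}]'

```text
time_s: 6.8
eef_pos: [0.5744, 0.0111, 0.1121]
eef_rot: [0.174, 0.985, 0.001, 0.003]
wrist_force: [-5.0, 0.7, 17.2]
finger_gap: 0.0573
```

Emit:
arm_command --steps '[{"offset":[0,0,-1.5],"delta_rot":[0,0,0],"grip":1},{"offset":[0,0,-1.5],"delta_rot":[0,0,0],"grip":1},{"offset":[0,0,-1.5],"delta_rot":[0,0,0],"grip":1},{"offset":[0,0,-1.5],"delta_rot":[0,0,0],"grip":1},{"offset":[0,0,-1.5],"delta_rot":[0,0,0],"grip":1},{"offset":[0,0,-1.5],"delta_rot":[0,0,0],"grip":1},{"offset":[0,0,-1.5],"delta_rot":[0,0,0],"grip":1},{"offset":[0,0,-1.5],"delta_rot":[0,0,0],"grip":1},{"offset":[0,0,-1.5],"delta_rot":[0,0,0],"grip":1},{"offset":[0,0,-1.5],"delta_rot":[0,0,0],"grip":1}]'

```text
time_s: 7.8
eef_pos: [0.5748, 0.0111, 0.112]
eef_rot: [0.174, 0.985, 0.001, 0.004]
wrist_force: [-6.2, 0.5, 17.2]
finger_gap: 0.0575
```

Emit:
arm_command --steps '[{"offset":[-1,0,-1],"delta_rot":[0,0,0],"grip":1},{"offset":[-1,0,-1],"delta_rot":[0,0,0],"grip":1},{"offset":[-1,0,-1],"delta_rot":[0,0,0],"grip":1},{"offset":[-1,0,4],"delta_rot":[0,0,0],"grip":1},{"offset":[-1,0,14],"delta_rot":[0,0,0],"grip":1},{"offset":[-1,0,35],"delta_rot":[0,0,0],"grip":1},{"offset":[-1,0,65],"delta_rot":[0,0,0],"grip":1},{"offset":[-1,0,90],"delta_rot":[0,0,0],"grip":1},{"offset":[-1,0,100],"delta_rot":[0,0,0],"grip":1},{"offset":[-1,0,100],"delta_rot":[0,0,0],"grip":1}]'

```text
time_s: 8.8
eef_pos: [0.5746, 0.011, 0.2131]
eef_rot: [0.174, 0.985, 0.001, 0.005]
wrist_force: [0.1, 0.7, -2.4]
finger_gap: 0.0569
```

```bash
python3 - <<'E'
from h import *
np.set_printoptions(precision=4,suppress=True)
s=read_state();print(s['eef_pos'],s['eef_rot'],s['q'],s['wrist_force'],s['torque'])
from scipy.spatial.transform import Rotation as R
print(R.from_quat(s['eef_rot']).as_matrix())
E
```

```text
[0.5746 0.011  0.2131] [0.1744 0.9847 0.0009 0.0051] [ 0.0192  0.331   0.0141  1.2435 -0.0003  0.3698] [ 0.0915  0.6761 -2.4457] [-0.034   0.0273  0.0152]
[[-0.9391  0.3434  0.0104]
 [ 0.3434  0.9392 -0.0001]
 [-0.0098  0.0035 -0.9999]]
```

Emit:
arm_command --steps '[{"offset":[-4,-8,0],"delta_rot":[0,0.2,0],"grip":1},{"offset":[-12,-25,-1],"delta_rot":[0,0.4,0],"grip":1},{"offset":[-22,-45,-2],"delta_rot":[0,0.6,0],"grip":1},{"offset":[-32,-65,-3],"delta_rot":[0,0.6,0],"grip":1},{"offset":[-40,-82,-3.5],"delta_rot":[0,0.6,0],"grip":1},{"offset":[-45,-93,-3.5],"delta_rot":[0,0.6,0],"grip":1},{"offset":[-47.5,-97.5,-3.5],"delta_rot":[0,0.6,0],"grip":1},{"offset":[-47.5,-97.5,-3.5],"delta_rot":[0,0.6,0],"grip":1},{"offset":[-47.5,-97.5,-3.5],"delta_rot":[0,0.6,0],"grip":1},{"offset":[-47.5,-97.5,-3.5],"delta_rot":[0,0.6,0],"grip":1}]'

```text
time_s: 9.8
eef_pos: [0.5274, -0.086, 0.2095]
eef_rot: [0.174, 0.985, 0.0, -0.0]
wrist_force: [0.8, 0.4, -1.4]
finger_gap: 0.0569
```

```bash
cat >> h.py <<'E'
def st():
    s=read_state();np.set_printoptions(precision=4,suppress=True)
    from scipy.spatial.transform import Rotation as R
    print(s['time_s'],s['eef_pos'],s['wrist_force'],s['torque'],s['finger_gap']);print('q',s['q'],'toolz',R.from_quat(s['eef_rot']).as_matrix()[:,2],'tooly',R.from_quat(s['eef_rot']).as_matrix()[:,1])
def crops(tag,sb,db):
    snap('scene','s'+tag);snap('side','d'+tag)
    o=[]
    for p,(x,y,n) in(('s',sb),('d',db)):
        o.append(cv2.resize(cv2.imread('pics/'+p+tag+'.png')[y:y+n,x:x+n],(400,400),interpolation=cv2.INTER_CUBIC))
    cv2.imwrite('pics/v'+tag+'.png',np.hstack(o))
E
python3 - <<'E'
from h import *
st();crops('5',(345,150,120),(240,90,100))
for z in(.157,.162):
  for s in(.099,.05):
    p=[.5215+.3346*s,-.2245+.9424*s,z];print(z,s,proj('s5',p),proj('d5',p))
E
```

```text
9.8 [ 0.5274 -0.086   0.2095] [ 0.8189  0.4109 -1.4058] [-0.0115  0.0273  0.0006] 0.05690195101166795
q [-0.1617  0.2722 -0.0802  1.2184  0.      0.1881] toolz [-0.0001  0.     -1.    ] tooly [0.3427 0.9395 0.    ]
0.157 0.099 [400.2341 208.5447] [279.2746 175.4845]
0.157 0.05 [418.3358 218.952 ] [286.0808 165.1028]
0.162 0.099 [400.4122 206.5875] [279.1356 173.4946]
0.162 0.05 [418.5661 216.9735] [285.9649 163.1509]
```

View pics/v5.png

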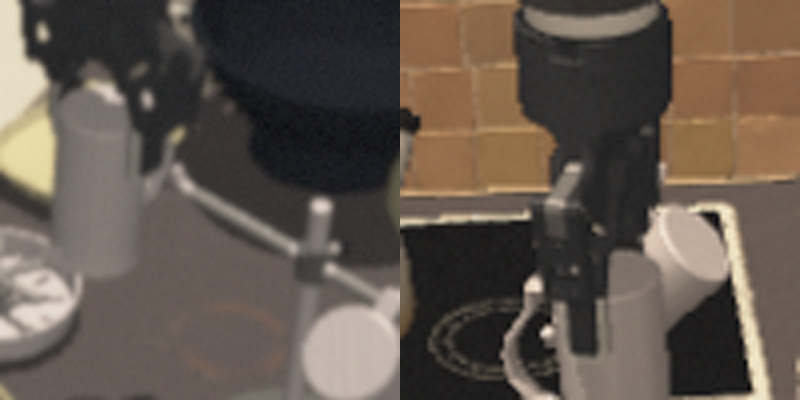

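```bash
python3 - <<'E'
from h import *
np.set_printoptions(precision=4,suppress=True)
s=read_state();h=np.array([.9395,-.3427,0]);tcp=s['eef_pos'];ax=tcp-.0011*h
jb=ax+[0,0,.0155]
print('jug bottom expected',jb,proj('s5',jb),proj('d5',jb),'obs s',345+97*.3,150+103*.3,' d',240+232/4,90+268/4)
print('tri',tri(('s5',374.1,180.9),('d5',298,157)))
p,r=tri(('s5',398.1,201.6),('d5',277,173.2));print('tip',p,r)
P=np.array([.5215,-.2245,0]);b=np.array([.3346,.9424,0])
for hh in(.157,.160,.163):
    t=P+.113*b+[0,0,hh+.013];print(hh,t,proj('s5',t),proj('d5',t))
# handle points
for x,z in((61,45),(40.5+4,96),(29,96)):
    q=ax+h*x/1000;q[2]=tcp[2]-.0895+z/1000;print('handle',x,z,proj('d5',q),(proj('d5',q)-[240,90])*4+[400,0])
E
```

```text
jug bottom expected [ 0.5263 -0.0856  0.2251] [376.094 182.093] [291.4141 156.7233] obs s 374.1 180.9  d 298.0 157.0
tri (array([ 0.5157, -0.0828,  0.229 ]), [np.float64(0.0044374754715548435), np.float64(0.004437475471554911)])
tip [ 0.5595 -0.123   0.1682] [np.float64(0.0007167799578261111), np.float64(0.0007167799578262473)]
0.157 [ 0.5593 -0.118   0.17  ] [395.6506 200.5697] [276.8616 173.3568]
0.16 [ 0.5593 -0.118   0.173 ] [395.7503 199.3845] [276.7728 172.1398]
0.163 [ 0.5593 -0.118   0.176 ] [395.8503 198.1958] [276.6836 170.9186]
handle 61 45 [265.8073 178.5606] [503.2292 354.2424]
handle 44.5 96 [271.3331 158.1899] [525.3324 272.7594]
handle 29 96 [278.3544 159.0391] [553.4176 276.1563]
```

Emit:
arm_command --steps '[{"offset":[0,0,-2],"delta_rot":[0,0,0],"grip":1},{"offset":[0,0,-4],"delta_rot":[0,0,0],"grip":1},{"offset":[0,0,-4],"delta_rot":[0,0,0],"grip":1},{"offset":[-1,-3,-4],"delta_rot":[0,0,0],"grip":1},{"offset":[-2.5,-7,-4],"delta_rot":[0,0,0],"grip":1},{"offset":[-4,-11,-4],"delta_rot":[0,0,0],"grip":1},{"offset":[-5.5,-15,-4],"delta_rot":[0,0,0],"grip":1},{"offset":[-7,-20,-4],"delta_rot":[0,0,0],"grip":1},{"offset":[-8.5,-24,-4],"delta_rot":[0,0,0],"grip":1},{"offset":[-10,-28,-4],"delta_rot":[0,0,0],"grip":1}]'

```text
time_s: 10.9
eef_pos: [0.5172, -0.1145, 0.2056]
eef_rot: [0.174, 0.985, -0.0, 0.0]
wrist_force: [-0.4, 0.3, -1.6]
finger_gap: 0.0573
```

```bash
python3 - <<'E'
from h import *
st()
E
```

```text
10.9 [ 0.5172 -0.1145  0.2056] [-0.3688  0.2629 -1.6459] [-0.0198 -0.0027 -0.019 ] 0.05725340126277818
q [-0.2178  0.2664 -0.0987  1.2056 -0.      0.1321] toolz [ 0.     -0.0001 -1.    ] tooly [ 0.3428  0.9394 -0.    ]
```

Emit:
arm_command --steps '[{"offset":[-1.5,-4,0],"delta_rot":[0,0,0],"grip":1},{"offset":[-3,-9,0],"delta_rot":[0,0,0],"grip":1},{"offset":[-5,-14,0],"delta_rot":[0,0,0],"grip":1},{"offset":[-7,-19,0],"delta_rot":[0,0,0],"grip":1},{"offset":[-9,-24,0],"delta_rot":[0,0,0],"grip":1},{"offset":[-10.5,-29,0],"delta_rot":[0,0,0],"grip":1},{"offset":[-12,-33,0],"delta_rot":[0,0,0],"grip":1},{"offset":[-12.5,-35,0],"delta_rot":[0,0,0],"grip":1},{"offset":[-12.5,-35,0],"delta_rot":[0,0,0],"grip":1},{"offset":[-12.5,-35,0],"delta_rot":[0,0,0],"grip":1}]'

```text
time_s: 11.9
eef_pos: [0.5047, -0.1495, 0.2056]
eef_rot: [0.174, 0.985, 0.0, 0.0]
wrist_force: [-0.4, -0.6, -2.2]
finger_gap: 0.057
```

```bash
python3 - <<'E'
from h import *
st();snap('wrist','w6');crops('6',(360,150,120),(240,90,120))
E
```

```text
11.9 [ 0.5047 -0.1495  0.2056] [-0.4014 -0.6268 -2.1597] [ 0.0283 -0.039  -0.0383] 0.057035879683246755
q [-0.2879  0.2608 -0.1065  1.2035  0.      0.0621] toolz [ 0.  0. -1.] tooly [0.3429 0.9394 0.    ]
```

View pics/v6.png

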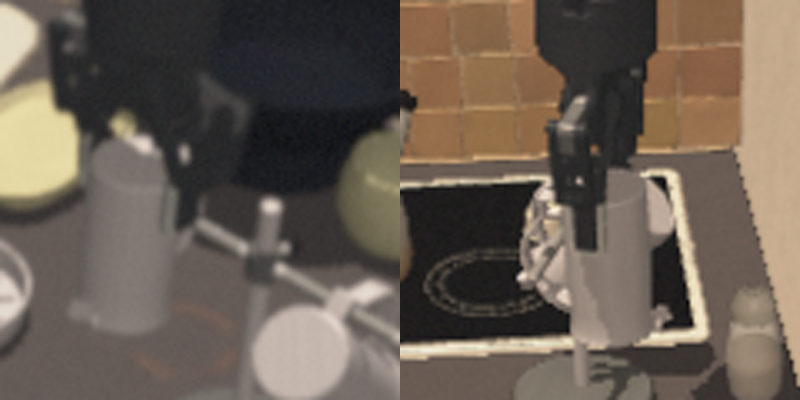

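The bar is threaded: it comes out of the handle loop at side crop (525,277) with no contact force. Next I'll bring the bar up towards the throat.

Emit:
arm_command --steps '[{"offset":[1,-0.5,0],"delta_rot":[0,0,0],"grip":1},{"offset":[3,-1,-2],"delta_rot":[0,0,0],"grip":1},{"offset":[5,-2,-6],"delta_rot":[0,0,0],"grip":1},{"offset":[5.5,-2,-10],"delta_rot":[0,0,0],"grip":1},{"offset":[5.5,-2,-15],"delta_rot":[0,0,0],"grip":1},{"offset":[5.5,-2,-20],"delta_rot":[0,0,0],"grip":1},{"offset":[5.5,-2,-24],"delta_rot":[0,0,0],"grip":1},{"offset":[5.5,-2,-27],"delta_rot":[0,0,0],"grip":1},{"offset":[5.5,-2,-28],"delta_rot":[0,0,0],"grip":1},{"offset":[5.5,-2,-28],"delta_rot":[0,0,0],"grip":1}]'

```text
time_s: 13.05
eef_pos: [0.5102, -0.1513, 0.1775]
eef_rot: [0.174, 0.985, -0.0, -0.0]
wrist_force: [-0.7, -0.5, -1.8]
finger_gap: 0.0571
```

```bash
cat >> h.py <<'E'
def force(n=5):
    F=[];
    for i in range(n): imaging.capture('side');s=read_state();F.append(np.r_[s['wrist_force'],s['torque']])
    F=np.mean(F,0);h=np.array([.94,-.343,0]);b=np.array([.343,.94,0])
    print('F h %.2f b %.2f z %.2f'%(F[:3]@h,F[:3]@b,F[2]),'T',F[3:])
E
python3 - <<'E'
from h import *
st();force()
E
```

```text
13.05 [ 0.5102 -0.1513  0.1775] [-0.6745 -0.4997 -1.7576] [-0.0062  0.0339  0.0489] 0.05711539429175414
q [-0.2883  0.2867 -0.1448  1.1393 -0.      0.0614] toolz [-0.0001 -0.     -1.    ] tooly [ 0.3426  0.9395 -0.    ]
F h 0.34 b 0.06 z -1.63 T [-0.0125 -0.0152 -0.0045]
```

Emit:
arm_command --steps '[{"offset":[0.3,-0.1,0],"delta_rot":[0,0,0],"grip":1},{"offset":[0.6,-0.2,0],"delta_rot":[0,0,0],"grip":1},{"offset":[0.9,-0.3,0],"delta_rot":[0,0,0],"grip":1},{"offset":[1.2,-0.4,0],"delta_rot":[0,0,0],"grip":1},{"offset":[1.5,-0.5,0],"delta_rot":[0,0,0],"grip":1},{"offset":[1.8,-0.6,0],"delta_rot":[0,0,0],"grip":1},{"offset":[2.1,-0.7,0],"delta_rot":[0,0,0],"grip":1},{"offset":[2.4,-0.8,0],"delta_rot":[0,0,0],"grip":1},{"offset":[2.4,-0.8,0],"delta_rot":[0,0,0],"grip":1},{"offset":[2.4,-0.8,0],"delta_rot":[0,0,0],"grip":1}]'

```text
time_s: 14.3
eef_pos: [0.5128, -0.1521, 0.1778]
eef_rot: [0.174, 0.985, -0.0, 0.0]
wrist_force: [-0.3, 0.5, -1.6]
finger_gap: 0.0571
```

```bash
python3 - <<'E'
from h import *
st();force()
E
```

```text
14.3 [ 0.5128 -0.1521  0.1778] [-0.3008  0.4696 -1.575 ] [ 0.0413  0.0102 -0.0042] 0.05710294888934657
q [-0.2884  0.2906 -0.1385  1.1413  0.      0.0612] toolz [ 0.0003 -0.0001 -1.    ] tooly [0.3426 0.9395 0.    ]
F h 0.21 b -0.54 z -2.19 T [-0.007   0.0141  0.0004]
```

Emit:
arm_command --steps '[{"offset":[0.3,-0.1,0],"delta_rot":[0,0,0],"grip":1},{"offset":[0.6,-0.2,0],"delta_rot":[0,0,0],"grip":1},{"offset":[0.9,-0.3,0],"delta_rot":[0,0,0],"grip":1},{"offset":[1.2,-0.4,0],"delta_rot":[0,0,0],"grip":1},{"offset":[1.5,-0.5,0],"delta_rot":[0,0,0],"grip":1},{"offset":[1.8,-0.6,0],"delta_rot":[0,0,0],"grip":1},{"offset":[1.8,-0.6,0],"delta_rot":[0,0,0],"grip":1},{"offset":[1.8,-0.6,0],"delta_rot":[0,0,0],"grip":1},{"offset":[1.8,-0.6,0],"delta_rot":[0,0,0],"grip":1},{"offset":[1.8,-0.6,0],"delta_rot":[0,0,0],"grip":1}]'

```text
time_s: 15.55
eef_pos: [0.5145, -0.1527, 0.1778]
eef_rot: [0.174, 0.985, -0.0, 0.0]
wrist_force: [0.7, -0.4, -2.6]
finger_gap: 0.0574
```

```bash
python3 - <<'E'
from h import *
st();force()
E
```

```text
15.55 [ 0.5145 -0.1527  0.1778] [ 0.7272 -0.3953 -2.5679] [-0.0355 -0.0631  0.0218] 0.057409705796813676
q [-0.2885  0.2936 -0.1341  1.1427  0.      0.0611] toolz [ 0.0004 -0.0001 -1.    ] tooly [0.3426 0.9395 0.    ]
F h -0.14 b -0.11 z -1.47 T [-0.0074  0.0144 -0.0022]
```

Emit:
arm_command --steps '[{"offset":[0.3,-0.1,0],"delta_rot":[0,0,0],"grip":1},{"offset":[0.6,-0.2,0],"delta_rot":[0,0,0],"grip":1},{"offset":[0.9,-0.3,0],"delta_rot":[0,0,0],"grip":1},{"offset":[1.2,-0.4,0],"delta_rot":[0,0,0],"grip":1},{"offset":[1.5,-0.5,0],"delta_rot":[0,0,0],"grip":1},{"offset":[1.8,-0.6,0],"delta_rot":[0,0,0],"grip":1},{"offset":[1.8,-0.6,0],"delta_rot":[0,0,0],"grip":1},{"offset":[1.8,-0.6,0],"delta_rot":[0,0,0],"grip":1},{"offset":[1.8,-0.6,0],"delta_rot":[0,0,0],"grip":1},{"offset":[1.8,-0.6,0],"delta_rot":[0,0,0],"grip":1}]'

```text
time_s: 16.8
eef_pos: [0.5156, -0.1531, 0.1777]
eef_rot: [0.174, 0.985, 0.0, -0.0]
wrist_force: [-4.9, 1.6, 0.3]
finger_gap: 0.0574
```

```bash
python3 - <<'E'
from h import *
st();force()
E
```

```text
16.8 [ 0.5156 -0.1531  0.1777] [-4.9131  1.6112  0.3191] [0.3757 0.9127 0.0181] 0.05741748179126988
q [-0.2886  0.2966 -0.1301  1.1451  0.0001  0.061 ] toolz [-0.0009  0.0004 -1.    ] tooly [0.3425 0.9395 0.    ]
F h -4.89 b 0.28 z 0.79 T [ 0.3439  0.9075 -0.0161]
```

Emit:
arm_command --steps '[{"offset":[-1.2,0.4,0],"delta_rot":[0,0,0],"grip":1},{"offset":[-2.3,0.8,0],"delta_rot":[0,0,0],"grip":1},{"offset":[-2.3,0.8,-1],"delta_rot":[0,0,0],"grip":1},{"offset":[-2.3,0.8,-2],"delta_rot":[0,0,0],"grip":1},{"offset":[-2.3,0.8,-3],"delta_rot":[0,0,0],"grip":1},{"offset":[-2.3,0.8,-4],"delta_rot":[0,0,0],"grip":1},{"offset":[-2.3,0.8,-5],"delta_rot":[0,0,0],"grip":1},{"offset":[-2.3,0.8,-6],"delta_rot":[0,0,0],"grip":1},{"offset":[-2.3,0.8,-6],"delta_rot":[0,0,0],"grip":1},{"offset":[-2.3,0.8,-6],"delta_rot":[0,0,0],"grip":1}]'

```text
time_s: 18.05
eef_pos: [0.5134, -0.1522, 0.1717]
eef_rot: [0.174, 0.985, 0.0, -0.0]
wrist_force: [-0.8, 0.1, -1.2]
finger_gap: 0.057
```

```bash
python3 - <<'E'
from h import *
st();force()
E
```

```text
18.05 [ 0.5134 -0.1522  0.1717] [-0.7881  0.1118 -1.2277] [ 0.0109  0.0203 -0.0158] 0.056993012329170124
q [-0.2884  0.2964 -0.1465  1.1288  0.0001  0.0612] toolz [-0.0009  0.0004 -1.    ] tooly [0.3425 0.9395 0.0001]
F h 0.19 b 0.41 z -1.69 T [ 0.0008 -0.0143 -0.0088]
```

Emit:
arm_command --steps '[{"offset":[0,0,-1],"delta_rot":[0,0,0],"grip":1},{"offset":[0,0,-2],"delta_rot":[0,0,0],"grip":1},{"offset":[0,0,-3],"delta_rot":[0,0,0],"grip":1},{"offset":[0,0,-4],"delta_rot":[0,0,0],"grip":1},{"offset":[0,0,-5],"delta_rot":[0,0,0],"grip":1},{"offset":[0,0,-6],"delta_rot":[0,0,0],"grip":1},{"offset":[0,0,-6.5],"delta_rot":[0,0,0],"grip":1},{"offset":[0,0,-7],"delta_rot":[0,0,0],"grip":1},{"offset":[0,0,-7],"delta_rot":[0,0,0],"grip":1},{"offset":[0,0,-7],"delta_rot":[0,0,0],"grip":1}]'

```text
time_s: 19.3
eef_pos: [0.5134, -0.1523, 0.1648]
eef_rot: [0.174, 0.985, 0.0, -0.0]
wrist_force: [0.1, 0.0, -2.4]
finger_gap: 0.0568
```

```bash
python3 - <<'E'
from h import *
st();force()
E
```

```text
19.3 [ 0.5134 -0.1523  0.1648] [ 0.1009  0.0432 -2.4442] [ 0.0239 -0.0727 -0.0274] 0.056757379279576047
q [-0.2884  0.301  -0.1587  1.1119  0.0001  0.0612] toolz [-0.0008  0.0004 -1.    ] tooly [0.3425 0.9395 0.0001]
F h 0.26 b 0.19 z -1.95 T [ 0.0027 -0.0036 -0.0159]
```

Emit:
arm_command --steps '[{"offset":[0,0,-0.5],"delta_rot":[0,0,0],"grip":1},{"offset":[0,0,-1],"delta_rot":[0,0,0],"grip":1},{"offset":[0,0,-1.5],"delta_rot":[0,0,0],"grip":1},{"offset":[0,0,-2],"delta_rot":[0,0,0],"grip":1},{"offset":[0,0,-2.5],"delta_rot":[0,0,0],"grip":1},{"offset":[0,0,-2.5],"delta_rot":[0,0,0],"grip":1},{"offset":[0,0,-2.5],"delta_rot":[0,0,0],"grip":1},{"offset":[0,0,-2.5],"delta_rot":[0,0,0],"grip":1},{"offset":[0,0,-2.5],"delta_rot":[0,0,0],"grip":1},{"offset":[0,0,-2.5],"delta_rot":[0,0,0],"grip":1}]'

```text
time_s: 20.55
eef_pos: [0.5136, -0.1523, 0.1634]
eef_rot: [0.174, 0.985, 0.0, 0.0]
wrist_force: [-4.5, 2.6, 9.0]
finger_gap: 0.057
```

```bash
python3 - <<'E'
from h import *
st();force()
E
```

```text
20.55 [ 0.5136 -0.1523  0.1634] [-4.5145  2.6395  9.0295] [0.1395 0.3048 0.0287] 0.05698455354929249
q [-0.2884  0.3013 -0.1622  1.1067  0.0001  0.0612] toolz [ 0.0006 -0.0001 -1.    ] tooly [0.3425 0.9395 0.0001]
F h -3.83 b 0.04 z 9.25 T [ 0.0935  0.3179 -0.0103]
```

The flat end of the handle met the bar at TCP z 0.1635, so the bar axis is about 162 mm up. I'll lift 3 mm and tilt the jug about the bar.

Emit:
arm_command --steps '[{"offset":[0,0,1.5],"delta_rot":[0,0,0],"grip":1},{"offset":[0,0,3],"delta_rot":[0,0,0],"grip":1},{"offset":[0,0,3],"delta_rot":[0,0,0],"grip":1},{"offset":[-0.2,0.1,1.2],"delta_rot":[-1.03,-2.82,0],"grip":1},{"offset":[-0.3,0.1,-0.6],"delta_rot":[-2.06,-5.64,0],"grip":1},{"offset":[-0.3,0.1,-2.4],"delta_rot":[-3.09,-8.46,0],"grip":1},{"offset":[-0.2,0.1,-4.2],"delta_rot":[-4.12,-11.28,0],"grip":1},{"offset":[0,0,-5.9],"delta_rot":[-5.15,-14.1,0],"grip":1},{"offset":[0,0,-5.9],"delta_rot":[-5.15,-14.1,0],"grip":1},{"offset":[0,0,-5.9],"delta_rot":[-5.15,-14.1,0],"grip":1}]'

```text
time_s: 21.8
eef_pos: [0.5133, -0.1522, 0.1575]
eef_rot: [0.172, 0.976, -0.023, 0.128]
wrist_force: [-0.3, 0.5, -1.3]
finger_gap: 0.0569
```

```bash
python3 - <<'E'
from h import *
st();force()
E
```

```text
21.8 [ 0.5133 -0.1522  0.1575] [-0.3043  0.5414 -1.3401] [ 0.1068  0.3158 -0.0164] 0.05686780564627119
q [-0.2785  0.1409 -0.4357  0.7334 -0.0183  0.0686] toolz [ 0.2428 -0.0885 -0.966 ] tooly [ 0.3425  0.9395 -0.    ]
F h 0.41 b -0.37 z -2.22 T [0.1221 0.3322 0.0155]
```

Emit:
arm_command --steps '[{"offset":[0.2,-0.1,-1.5],"delta_rot":[-0.86,-2.35,0],"grip":1},{"offset":[0.5,-0.2,-2.9],"delta_rot":[-1.72,-4.7,0],"grip":1},{"offset":[1.2,-0.4,-5.8],"delta_rot":[-3.43,-9.4,0],"grip":1},{"offset":[2.2,-0.8,-8.6],"delta_rot":[-5.15,-14.1,0],"grip":1},{"offset":[3.3,-1.2,-11.3],"delta_rot":[-6.86,-18.8,0],"grip":1},{"offset":[4.7,-1.7,-13.9],"delta_rot":[-8.58,-23.5,0],"grip":1},{"offset":[5.5,-2.0,-15.1],"delta_rot":[-9.4,-25.9,0],"grip":1},{"offset":[6.3,-2.3,-16.3],"delta_rot":[-10.3,-28.2,0],"grip":1},{"offset":[6.3,-2.3,-16.3],"delta_rot":[-10.3,-28.2,0],"grip":1},{"offset":[6.3,-2.3,-16.3],"delta_rot":[-10.3,-28.2,0],"grip":1}]'

```text
time_s: 23.05
eef_pos: [0.5205, -0.1548, 0.1408]
eef_rot: [0.161, 0.91, -0.067, 0.376]
wrist_force: [-0.5, 0.0, -2.7]
finger_gap: 0.0573
```

```bash
python3 - <<'E'
from h import *
st();force()
E
```

```text
23.05 [ 0.5205 -0.1548  0.1408] [-0.5066  0.0421 -2.6785] [0.3163 0.9577 0.0045] 0.05726805040157746
q [-0.2533  0.0321 -0.9957 -0.2389 -0.0682  0.0681] toolz [ 0.6635 -0.2421 -0.7079] tooly [ 0.3425  0.9395 -0.0003]
F h 0.05 b 0.20 z -1.51 T [0.2908 0.873  0.0135]
```

Emit:
arm_command --steps '[{"offset":[0,0,-0.3],"delta_rot":[0,0,0],"grip":1},{"offset":[0,0,-0.6],"delta_rot":[0,0,0],"grip":1},{"offset":[0,0,-0.9],"delta_rot":[0,0,0],"grip":1},{"offset":[0,0,-1.2],"delta_rot":[0,0,0],"grip":1},{"offset":[0,0,-1.5],"delta_rot":[0,0,0],"grip":1},{"offset":[0,0,-1.8],"delta_rot":[0,0,0],"grip":1},{"offset":[0,0,-1.8],"delta_rot":[0,0,0],"grip":1},{"offset":[0,0,-1.8],"delta_rot":[0,0,0],"grip":1},{"offset":[0,0,-1.8],"delta_rot":[0,0,0],"grip":1},{"offset":[0,0,-1.8],"delta_rot":[0,0,0],"grip":1}]'

```text
time_s: 24.3
eef_pos: [0.521, -0.155, 0.1399]
eef_rot: [0.161, 0.91, -0.067, 0.377]
wrist_force: [-0.2, 0.3, -1.9]
finger_gap: 0.0571
```

```bash
python3 - <<'E'
from h import *
st();force()
E
```

```text
24.3 [ 0.521  -0.155   0.1399] [-0.2283  0.2879 -1.8881] [ 0.308   0.8741 -0.007 ] 0.05709995205952963
q [-0.2534  0.0359 -0.999  -0.2483 -0.0683  0.068 ] toolz [ 0.665  -0.2427 -0.7063] tooly [ 0.3426  0.9395 -0.0002]
F h -0.05 b 0.26 z -1.53 T [ 0.3089  0.8842 -0.0141]
```

Emit:
arm_command --steps '[{"offset":[-0.2,0.1,-0.3],"delta_rot":[0,0,0],"grip":1},{"offset":[-0.4,0.1,-0.6],"delta_rot":[0,0,0],"grip":1},{"offset":[-0.5,0.2,-0.9],"delta_rot":[0,0,0],"grip":1},{"offset":[-0.5,0.2,-1.2],"delta_rot":[0,0,0],"grip":1},{"offset":[-0.5,0.2,-1.5],"delta_rot":[0,0,0],"grip":1},{"offset":[-0.5,0.2,-1.5],"delta_rot":[0,0,0],"grip":1},{"offset":[-0.5,0.2,-1.5],"delta_rot":[0,0,0],"grip":1},{"offset":[-0.5,0.2,-1.5],"delta_rot":[0,0,0],"grip":1},{"offset":[-0.5,0.2,-1.5],"delta_rot":[0,0,0],"grip":1},{"offset":[-0.5,0.2,-1.5],"delta_rot":[0,0,0],"grip":1}]'

```text
time_s: 25.55
eef_pos: [0.5205, -0.1548, 0.1385]
eef_rot: [0.161, 0.91, -0.067, 0.377]
wrist_force: [-0.6, -0.0, 0.7]
finger_gap: 0.0571
```

```bash
python3 - <<'E'
from h import *
st();force()
E
```

```text
25.55 [ 0.5205 -0.1548  0.1385] [-0.5635 -0.0479  0.7119] [ 0.2166  0.6803 -0.038 ] 0.05707409649933452
q [-0.2531  0.0386 -1.0026 -0.2548 -0.0685  0.0682] toolz [ 0.6651 -0.2427 -0.7062] tooly [ 0.3426  0.9395 -0.0002]
F h -1.08 b -0.02 z 0.83 T [0.2189 0.6228 0.0026]
```

The bar has taken the weight: Fz rose by 2.4 N, with both throat faces loaded. I'll release gently.

Emit:
arm_command --steps '[{"offset":[0,0,0],"delta_rot":[0,0,0],"grip":0.32},{"offset":[0,0,0],"delta_rot":[0,0,0],"grip":0.3},{"offset":[0,0,0],"delta_rot":[0,0,0],"grip":0.28},{"offset":[0,0,0],"delta_rot":[0,0,0],"grip":0.26},{"offset":[0,0,0],"delta_rot":[0,0,0],"grip":0.24},{"offset":[0,0,0],"delta_rot":[0,0,0],"grip":0.2},{"offset":[0,0,0],"delta_rot":[0,0,0],"grip":0.15},{"offset":[0,0,0],"delta_rot":[0,0,0],"grip":0.1},{"offset":[0,0,0],"delta_rot":[0,0,0],"grip":0.1},{"offset":[0,0,0],"delta_rot":[0,0,0],"grip":0.1}]'

```text
time_s: 26.8
eef_pos: [0.5205, -0.1548, 0.1385]
eef_rot: [0.161, 0.91, -0.067, 0.377]
wrist_force: [-0.0, 0.1, 0.0]
finger_gap: 0.0769
```

```bash
python3 - <<'E'
from h import *
st();force();c=snap('wrist','w9')
a=cv2.resize(cv2.imread('pics/w9.png'),(400,300));
snap('scene','s9');snap('side','d9')
b=cv2.resize(cv2.imread('pics/s9.png')[140:260,350:510],(400,300));d=cv2.resize(cv2.imread('pics/d9.png')[90:240,220:420],(400,300))
w6=cv2.resize(cv2.imread('pics/w6.png'),(400,300))
cv2.imwrite('pics/v9.png',np.vstack([np.hstack([a,b]),np.hstack([d,w6])]))
E
```

```text
26.8 [ 0.5205 -0.1548  0.1385] [-0.0121  0.1079  0.0066] [0.268  0.5836 0.0391] 0.07690266365156968
q [-0.2532  0.0386 -1.0026 -0.2549 -0.0684  0.0682] toolz [ 0.6652 -0.2427 -0.7061] tooly [ 0.3427  0.9395 -0.0001]
F h -0.34 b -0.13 z 0.01 T [ 0.2369  0.621  -0.0053]
```

View pics/v9.png

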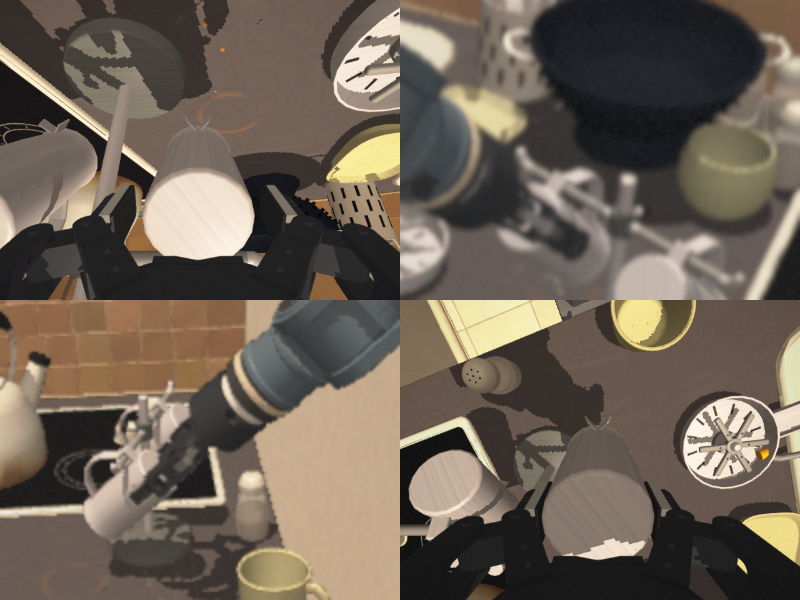

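Released and hanging between the open fingers: the force reads about 0 and there is clearance on both sides. I'll back out along the tool axis.

Emit:
arm_command --steps '[{"offset":[-1.3,0.5,1.4],"delta_rot":[0,0,0],"grip":0.1},{"offset":[-3.3,1.2,3.5],"delta_rot":[0,0,0],"grip":0.1},{"offset":[-6.6,2.4,7.1],"delta_rot":[0,0,0],"grip":0.1},{"offset":[-10,3.6,10.6],"delta_rot":[0,0,0],"grip":0.1},{"offset":[-13.3,4.9,14.1],"delta_rot":[0,0,0],"grip":0.1},{"offset":[-16.6,6.1,17.7],"delta_rot":[0,0,0],"grip":0.1},{"offset":[-20,7.3,21.2],"delta_rot":[0,0,0],"grip":0.1},{"offset":[-23.3,8.5,24.7],"delta_rot":[0,0,0],"grip":0.1},{"offset":[-26.6,9.7,28.2],"delta_rot":[0,0,0],"grip":0.1},{"offset":[-26.6,9.7,28.2],"delta_rot":[0,0,0],"grip":0.1}]'

```text
time_s: 28.2
eef_pos: [0.4938, -0.145, 0.1673]
eef_rot: [0.161, 0.909, -0.067, 0.378]
wrist_force: [0.7, -0.6, 0.8]
finger_gap: 0.077
```

```bash
python3 - <<'E'
from h import *
st()
E
```

```text
28.2 [ 0.4938 -0.145   0.1673] [ 0.7106 -0.6233  0.7901] [0.2639 0.5792 0.0357] 0.07701393968209418
q [-0.2444 -0.0797 -0.9967 -0.131  -0.0746  0.0744] toolz [ 0.6657 -0.2428 -0.7056] tooly [ 0.3426  0.9395 -0.0001]
```

Tracking well. I'll continue out, then up.

Emit:
arm_command --steps '[{"offset":[-5,1.8,5.3],"delta_rot":[0,0,0],"grip":0.1},{"offset":[-12,4.4,12.7],"delta_rot":[0,0,0],"grip":0.1},{"offset":[-20,7.3,21.2],"delta_rot":[0,0,0],"grip":0.1},{"offset":[-30,11,31.8],"delta_rot":[0,0,0],"grip":0.1},{"offset":[-40,14.6,42.4],"delta_rot":[0,0,0],"grip":0.1},{"offset":[-50,18.3,53],"delta_rot":[0,0,0],"grip":0.1},{"offset":[-60,22,65],"delta_rot":[0,0,0],"grip":0.1},{"offset":[-65,24,75],"delta_rot":[0,0,0],"grip":0.1},{"offset":[-65,24,80],"delta_rot":[0,0,0],"grip":0.1},{"offset":[-65,24,80],"delta_rot":[0,0,0],"grip":0.1}]'

```text
time_s: 29.2
eef_pos: [0.4292, -0.121, 0.2485]
eef_rot: [0.161, 0.909, -0.067, 0.379]
wrist_force: [0.6, 0.3, 0.5]
finger_gap: 0.0766
```

```bash
python3 - <<'E'
from h import *
st()
def reg(a,b,box):
    x,y,w,h=box;return np.abs(a[y:y+h,x:x+w].astype(int)-b[y:y+h,x:x+w]).mean().round(2)
import time
A=imaging.capture('side')['frame'];
for i in range(12):B=imaging.capture('side')['frame']
cv2.imwrite('pics/d10.png',B);snap('scene','s10')
print('motion over .6s, jug region side',reg(A,B,(255,120,70,110)),'static',reg(A,B,(130,280,80,60)))
# shifts vs start by template match
s0=cv2.imread('pics/side0.png');c0=cv2.imread('pics/scene0.png');s1=B;c1_=cv2.imread('pics/s10.png')
def tm(i0,i1,box,n):
    x,y,w,h=box;r=cv2.matchTemplate(i1[y-8:y+h+8,x-8:x+w+8],i0[y:y+h,x:x+w],cv2.TM_CCOEFF_NORMED);_,v,_,l=cv2.minMaxLoc(r);print(n,l[0]-8,l[1]-8,round(v,3))
tm(s0,s1,(335,172,22,42),'mill side');tm(s0,s1,(335,212,52,48),'mug side')
tm(c0,c1_,(398,290,30,52),'mill scene');tm(c0,c1_,(300,258,52,55),'mug scene')
tm(c0,c1_,(432,210,20,40),'post scene');tm(c0,c1_,(436,238,45,45),'hung jug scene');tm(s0,s1,(274,195,45,30),'foot side')
cv2.imwrite('pics/v10.png',np.hstack([cv2.resize(c1_[150:330,350:510],(400,450)),cv2.resize(B[90:270,230:390],(400,450))]))
E
```

```text
29.2 [ 0.4292 -0.121   0.2485] [0.6099 0.3376 0.5013] [0.1947 0.6231 0.0715] 0.07663959137992118
q [-0.2134 -0.3689 -0.9078  0.2469 -0.0964  0.0963] toolz [ 0.6672 -0.243  -0.7041] tooly [0.3425 0.9395 0.0002]
motion over .6s, jug region side 0.99 static 0.73
mill side 0 0 0.998
mug side 0 0 0.857
mill scene 0 0 0.963
mug scene 0 0 0.816
post scene 0 0 0.978
hung jug scene 0 0 0.997
foot side 0 0 0.576
```

```bash
python3 - <<'E'
from h import *
f=[imaging.capture('side')['frame'].astype(int) for i in range(25)]
r=lambda a,b:[np.abs(a[y:y+h,x:x+w]-b[y:y+h,x:x+w]).mean().round(2) for x,y,w,h in((255,120,70,110),(240,250,70,60))]
print(r(f[0],f[1]),r(f[0],f[-1]),r(f[12],f[-1]))
print(r(f[-1],cv2.imread('pics/d9.png').astype(int)))
workorder.sign_off()
E
```

```text
[np.float64(0.99), np.float64(0.72)] [np.float64(0.99), np.float64(0.72)] [np.float64(0.97), np.float64(0.7)]
[np.float64(11.34), np.float64(0.72)]
the job is handed in; nothing more can be done
```

I rinsed the jug and hung it on the stand's free bar. The job was handed in at about 31 s of robot time, and no verdict was reported.

- **Rinse:** I held the jug mouth down on the star for more than 2 s. The force rose to about 17–22 N with almost no further travel, which I took as the stop. That is well above the 6.4 N spring but far below the limits.
- **Hang:** The handle went over the free bar without contact. I touched the throat lightly to find the bar, about 5 N on the wall and 11 N on the end of the handle. I tilted the jug 45° about the bar and lowered it until the bar took 2.4 N, the jug's weight. I then let go and backed off.
- **Still after release:** In the last side images the jug region changed no more over 1.2 s than between consecutive frames (0.99 both ways). The gripper force was about zero after release, and the arm had backed clear.
- **Nothing shifted:** The mill, mug, post and other hanging jug all match their starting pixels with no shift. Two matches were weak: the stand foot (0.58) and the mug (about 0.82–0.86). I put that down to changed shadows and occlusion, but could not confirm it.
- **Not checked:** The picture limit stopped me viewing the scene after the gripper had backed away. The last picture I saw shows the jug hanging between the open fingers just after release.

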